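# Fill the desk caddy

## Task

Put the desk tools away in the wooden caddy, upright and down on the floor of their own pockets: the glue stick in the small round pocket, the round tin in the large round pocket, the rubber stamp (foot down) in the shorter rectangular pocket and the tape measure (on its edge, as it stands) in the longer rectangular pocket. The blue-capped glue pen and the red-capped jar do not belong in the caddy: leave them standing where they are.

Things in the scene. Friction and masses are not known exactly. Their poses are not given: they have to be found in the camera images.
- glue_stick: Glue stick: white cylinder with red cap, standing, diameter 25, height 88 mm, about 30 g. To go into the small round pocket. Origin: centre of the underside; z up. Loose, stands upright on the desk.
- screw_tin: Small round tin with a green label and a cream lid, diameter 57, height 72 mm, about 180 g. To go into the large round pocket. Origin: centre of the underside; z up. Loose, stands upright on the desk.
- rubber_stamp: Wooden rubber stamp: rectangular foot 24 (x) x 60 (y) x 14 mm high, on it an upright turned handle on the centre line up to 69 mm, with a grip bulb 24 mm across from 34 to 69 mm height; about 60 g. To go into the short slot. Origin: centre of the underside; z up. Loose, stands upright on the desk.
- tape_measure: Pocket tape measure, yellow with black disc, standing on edge, overall 34 (x) x 76 (y) x 60 mm high; the case fills x -16..16, y -24..38 mm, the metal end hook sticks out low to y = -38 mm. About 190 g. To go into the long slot, either way round. Origin: centre of the underside; z up. Loose, stands upright on the desk.
- glue_pen: Look-alike, stays where it is: white glue pen with a blue cap, standing, slimmer and taller than the glue stick: diameter 20, height 118 mm. Origin: centre of the underside; z up. Loose, stands upright on the desk.
- glitter_jar: Look-alike, stays where it is: narrow jar with a red screw cap, slimmer and taller than the tin and much thicker than the glue stick: diameter 45, height 106 mm. Origin: centre of the underside; z up. Loose, stands upright on the desk.
- pocket_small_round: Light wooden block 103x103x25 mm, fixed, with a small round pocket of 43 mm diameter, centred, open at the top, 20 mm deep. Origin: centre of the block's underside, 5 mm above the desk: pocket floor 10, rim 30 mm above the desk. z up. Four such blocks, 104 mm apart, fill a dark tray 222 mm square (rim 18 mm), order changing, all with the tray's yaw.
- pocket_large_round: Light wooden block 103x103x25 mm, fixed, with a large round pocket of 76 mm diameter, centred, open at the top, 20 mm deep. Origin: centre of the block's underside, 5 mm above the desk: pocket floor 10, rim 30 mm above the desk. z up. Four such blocks, 104 mm apart, fill a dark tray 222 mm square (rim 18 mm), order changing, all with the tray's yaw.
- pocket_short_slot: Light wooden block 103x103x25 mm, fixed, with the shorter, narrower rectangular pocket, 40 (x) x 76 (y) mm, centred, open at the top, 20 mm deep. Origin: centre of the block's underside, 5 mm above the desk: pocket floor 10, rim 30 mm above the desk. z up, long side along y. Four such blocks, 104 mm apart, fill a dark tray 222 mm square (rim 18 mm), order changing, all with the tray's yaw.
- pocket_long_slot: Light wooden block 103x103x25 mm, fixed, with the longer, wider rectangular pocket, 52 (x) x 92 (y) mm, centred, open at the top, 20 mm deep. Origin: centre of the block's underside, 5 mm above the desk: pocket floor 10, rim 30 mm above the desk. z up, long side along y. Four such blocks, 104 mm apart, fill a dark tray 222 mm square (rim 18 mm), order changing, all with the tray's yaw.
Things that resemble listed ones, but are neither listed nor needed, are in the scene too. What is shaped like the screw_tin but orange or pink is not meant.

How it is judged:
By the outcome, as a careful person would: the job done as asked, in the order asked, and still so for the second after the job is handed in, with the robot touching nothing.
It also fails if it takes over 120 s, if anything falls off the work surface, if the arm or the gripper's body presses on something with over 40 N, if the wrist force passes 120 N, or if a joint passes its speed limit or range.

## Robot

A 6-joint arm with a two-finger parallel gripper is mounted at the origin on a cart in front of the work surface, level with it; the furniture and walls round the work are solid. World frame = base frame: x ahead of the robot, y to its left, z up, the work surface at z = 0. Lengths are in mm, angles in rad, forces in N, time in s.
With the tool pointing down it reaches from about 250 to 850 mm from the base axis. Payload 12.5 kg.
Tool frame: the origin (TCP) lies midway between the tips of the shut fingers; the grasp point (between the pads) lies 19 mm behind it (ctrl.hold_point_z is the z of the grasp point in the tool frame, in mm); z points along the fingers, y is the line along which they close (so a half turn about z gives the same grasp; the last joint's range is limited). The gripper opens to 93 mm and grips with 3 to 60 N. Pads are 15 mm wide; open, the fingers measure 128 mm over their backs; the gripper's body (75 mm by 188 mm) begins 65 mm behind the grasp point.
Start: joints at [-0.085, 0.351, 1.652, -0, 1.139, -0.085], TCP at [549.986, 0.027, 218.633] pointing down, gripper open.
Joint ranges: [-2.75, 2.75], [-0.79, 2.1], [0.01, 2.65], [-1.57, 4.71], [0.07, 3.14], [-2.87, 2.87]. Speed limits (rad/s): [2.22, 2.22, 2.79, 3.14, 3.14, 3.14].

## Interface

Orientations are given as a unit quaternion [x, y, z, w].
In Python, from station import ctrl gives the robot as it stands.
- The arm moves only by the shell command python3 -m jog 'ROWS' [FORCE]. ROWS is a JSON object whose one key "plan" holds a list that holds one entry, the list of rows, each a list of 7 numbers: the turn, a rotation vector about the tool's x, y, z in rad, then the shift along the tool's x, y, z in m, then the finger opening in m, from 0 to 0.093. A call has 1 to 5 rows; each row is the pose to reach, as a shift and turn from the pose commanded when the call began, along the tool's axes at that moment; what a row does not reach only later rows make up. A row lasts 1/10 s, in which the tool goes at most 50 mm and 8.59 degrees, less where a joint would pass 70% of its speed; a pose out of reach is approached as far as the arm can. A call with a gripper value outside its range is refused whole. The fingers move at their own pace and stop on an object; FORCE is the grip in N (left out, the last holds). Time passes only in rows, so rows that repeat a pose let the fingers close. It gives the time, the measured TCP pose, the force, the opening and the grip force at its end, in the units of the state.
- ctrl.get_state(): the state, without advancing time (a new reading comes with each control period).
- ctrl.grab_frame(name): name is "scene" or "side" or "wrist"; returns a dict with "image" (384x512x3 uint8, red, green, blue), "camera_matrix" (3x3 intrinsics, pixels), "R" (3x3) and "t" (3): a world point X has camera coordinates R X + t. Camera axes: x right, y down, z forward; pixel columns grow to the right and rows downward; lengths in mm; the calibration is good to about 2 mm. A picture is of the moment at which its call begins. There is no depth.
- ctrl.hand_in(): hands the job in; it is judged then, once.
The state is a dict: "clock": time; "joints": joint angles; "qd": joint speeds; "tau": joint torques, N m; "tcp_pos": TCP position; "ee_rot": TCP orientation; "ft_force": force on the tool from outside, world axes, zero at the start; "moment": the same for the moment, N m; "finger_gap": finger opening in mm; "finger_force": force on a finger pad.
Only numpy, scipy, OpenCV 4.12 (cv2) and the standard library are available. Lean on these libraries where they do the work, as an engineer would, in place of code of your own. Each camera call takes 0.05 s, during which the arm holds its last target. There are 200 camera calls.

## Working session

There is one attempt and no reset: what is moved stays moved. The work goes in short steps, Python scripts to look and compute and a shell command to move; the robot and the scene stay as the last step left them, time stands still between calls to the robot, and variables do not carry over. Pictures are saved under pics/ and viewed, at most 14 in all, crops included, and the job is handed in when it is done.

```bash
ls; mkdir -p pics
cat > h.py <<'E'
import numpy as np, cv2
from station import ctrl
def snap(cam,name):
    f=ctrl.grab_frame(cam); cv2.imwrite(f'pics/{name}.png',cv2.cvtColor(f['image'],cv2.COLOR_RGB2BGR))
    np.savez(f'pics/{name}.npz',K=f['camera_matrix'],R=f['R'],t=f['t'],im=f['image']); return f
def load(name): return np.load(f'pics/{name}.npz')
def px2w(f,u,v,z):
    K,R,t=np.array(f['camera_matrix'] if 'camera_matrix' in f else f['K']),np.array(f['R']),np.array(f['t']).ravel()
    d=R.T@np.linalg.inv(K)@[u,v,1]; c=-R.T@t; return c+d*(z-c[2])/d[2]
def w2px(f,X):
    K,R,t=np.array(f['camera_matrix'] if 'camera_matrix' in f else f['K']),np.array(f['R']),np.array(f['t']).ravel()
    p=K@(R@np.array(X,float)+t); return p[:2]/p[2]
E
python3 - <<'E'
from h import *
np.set_printoptions(precision=1,suppress=True)
for c in ('scene','side','wrist'):
    f=snap(c,c+'0'); print(c,-np.array(f['R']).T@np.array(f['t']).ravel())
a=[cv2.resize(cv2.imread(f'pics/{c}0.png'),(800,600),interpolation=cv2.INTER_CUBIC) for c in ('scene','side','wrist')]
for c,i in zip(('scene','side','wrist'),a): cv2.imwrite(f'pics/{c}0b.png',i)
print(ctrl.get_state())
E
```

```text
pics
scene [-399.  -877.4  836.3]
side [  374.3 -1390.7   667.3]
wrist [550.3  81.3 385. ]
{'clock': 0.15, 'joints': array([-0.1,  0.4,  1.7,  0. ,  1.1, -0.1]), 'qd': array([-0., -0., -0., -0., -0.,  0.]), 'tau': array([  0. , -49.7, -28.5,   0.1,   0. ,  -0. ]), 'tcp_pos': array([549.7,   0. , 218.2]), 'ee_rot': array([ 0.7,  0.7, -0. , -0. ]), 'ft_force': array([-0.1, -0.4, -0.3]), 'moment': array([-0.,  0.,  0.]), 'finger_force': 0.0, 'finger_gap': 93.05749790256593}
```

View pics/scene0b.png

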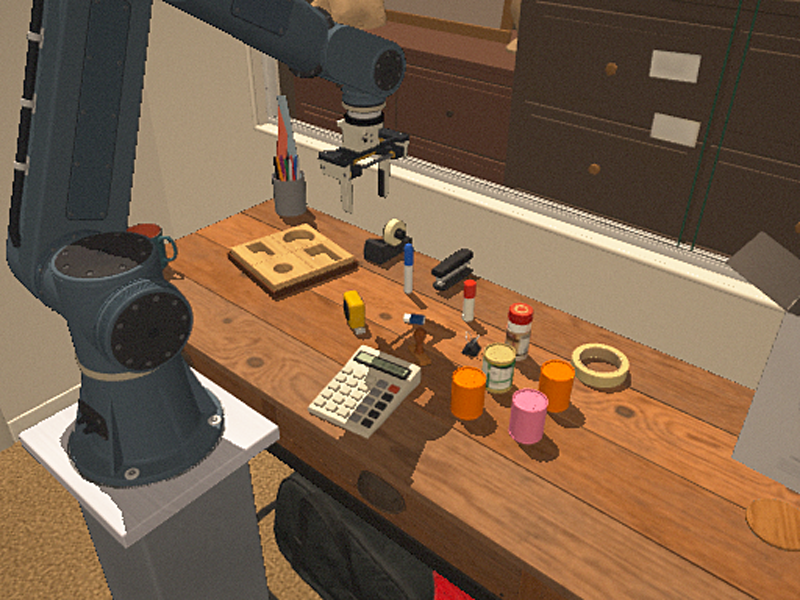

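View pics/side0b.png

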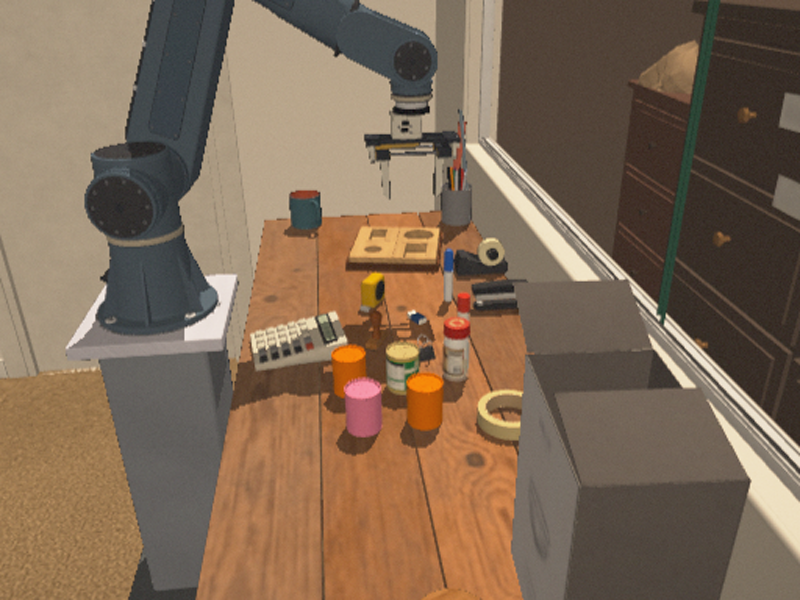

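View pics/wrist0b.png

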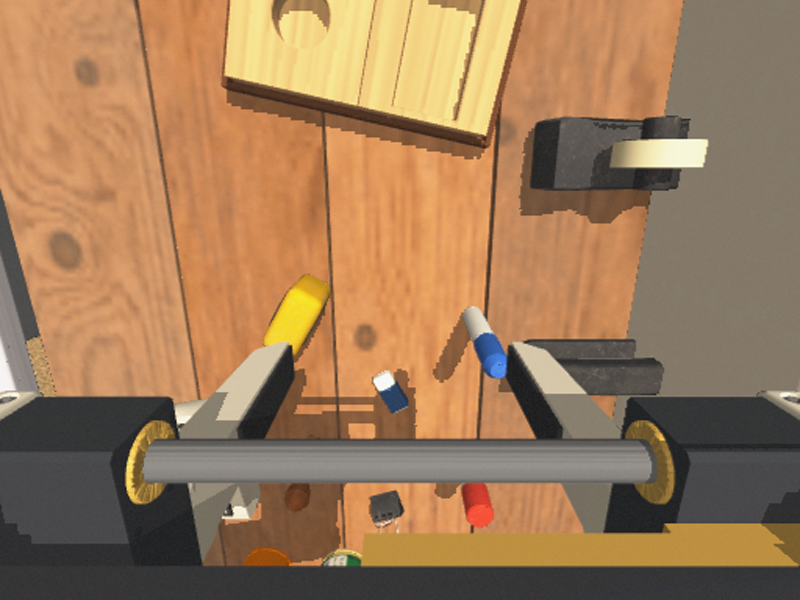

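The scene picture shows the caddy at (292,258), tape (354,310), stamp (421,345), glue stick (470,300) and the tin (500,368) amid orange/pink cans. The fingers hide part of the wrist view, so I'll raise the arm and shift it for two overhead views.

```bash
python3 -m jog '{"plan":[[[0,0,0,0,0,-0.05,0.093],[0,0,0,0,0,-0.1,0.093],[0,0,0,0,-0.03,-0.14,0.093],[0,0,0,0,-0.05,-0.18,0.093],[0,0,0,0,-0.05,-0.18,0.093]]]}'
python3 -m jog '{"plan":[[[0,0,0,0,0,0,0.093],[0,0,0,0,0,0,0.093]]]}'
python3 -c "
from h import *
snap('wrist','w1')"
python3 -m jog '{"plan":[[[0,0,0,-0.05,0,0,0.093],[0,0,0,-0.1,0,0,0.093],[0,0,0,-0.15,0,0,0.093],[0,0,0,-0.2,0,0,0.093],[0,0,0,-0.25,0,0,0.093]]]}'
python3 -m jog '{"plan":[[[0,0,0,-0.05,0,0,0.093],[0,0,0,-0.05,0,0,0.093],[0,0,0,-0.05,0,0,0.093],[0,0,0,-0.05,0,0,0.093]]]}'
python3 -c "
from h import *
snap('wrist','w2')
for n in 'w1','w2': cv2.imwrite(f'pics/{n}b.png',cv2.resize(cv2.imread(f'pics/{n}.png'),(800,600),interpolation=cv2.INTER_CUBIC))"
```

```text
clock: 0.65
tcp_pos: [499.7, 0.0, 404.2]
ee_rot: [0.707, 0.707, 0.003, 0.003]
ft_force: [0.1, -0.5, -1.3]
finger_gap: 92.9
finger_force: 0.0
clock: 0.85
tcp_pos: [499.9, 0.0, 397.1]
ee_rot: [0.707, 0.707, -0.001, -0.001]
ft_force: [0.6, -0.4, -0.7]
finger_gap: 93.0
finger_force: 0.0
clock: 1.4
tcp_pos: [499.7, -252.1, 397.0]
ee_rot: [0.707, 0.707, -0.0, -0.001]
ft_force: [1.2, 0.5, 0.6]
finger_gap: 93.0
finger_force: 0.0
clock: 1.8
tcp_pos: [500.2, -299.1, 397.9]
ee_rot: [0.707, 0.707, 0.0, -0.001]
ft_force: [0.2, 0.1, 0.0]
finger_gap: 93.1
finger_force: 0.0
```

View pics/w1b.png

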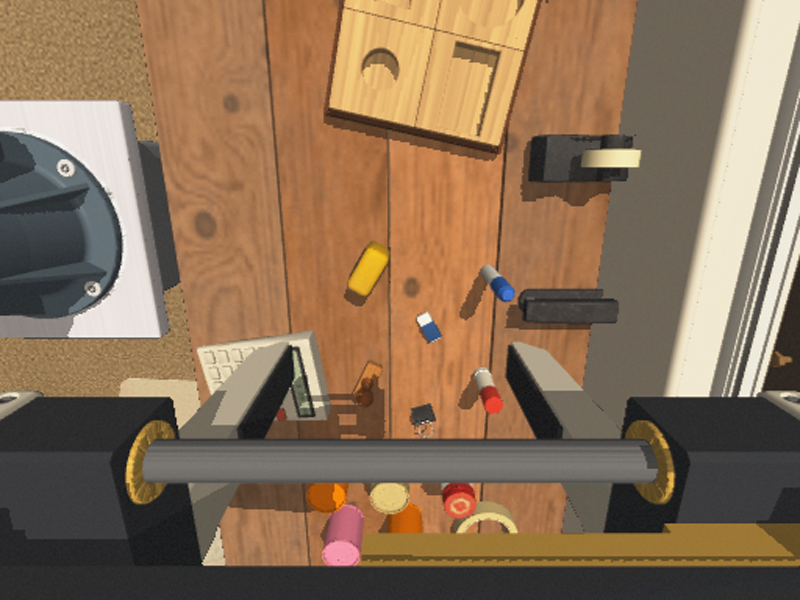

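View pics/w2b.png

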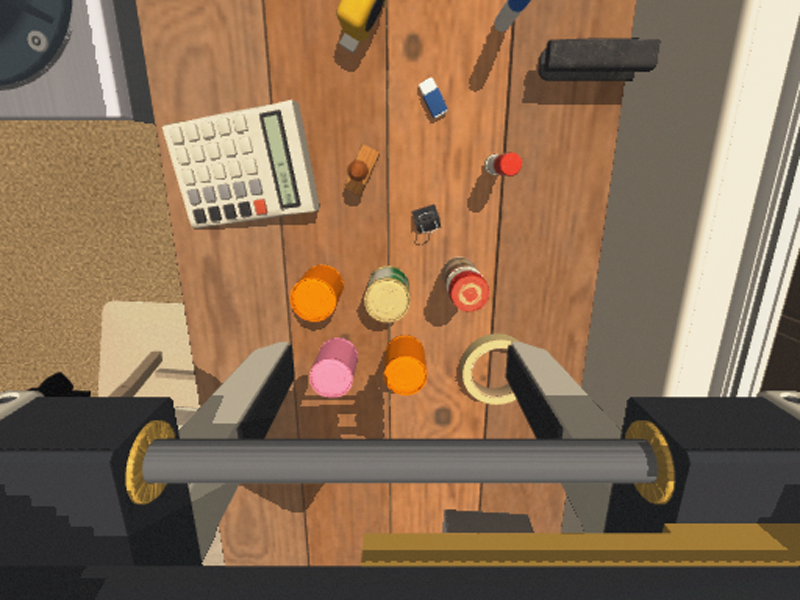

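The wrist views show, in w1, the small round pocket at (380,68), a slot at (475,90), the tape top centred near (368,268). In w2: tin lid (387,301), glue cap (509,164), stamp knob (357,170), orange cans (315,300) and (406,372), pink (332,377), jar cap (470,290).

Run:
```python
from h import *
np.set_printoptions(precision=1,suppress=True)
s=512/800
def p(n,u,v,z): return px2w(load(n),u*s,v*s,z)[:2]
for nm,a in dict(tin=('w2',387,301,72),glue=('w2',509,164,88),stamp=('w2',357,170,69),foot_end=('w2',372,147,14),jar=('w2',470,290,106),or1=('w2',315,300,72),or2=('w2',406,372,72),pink=('w2',332,377,72),
 pen=('w1',506,293,118),tapeA=('w1',378,245,60),tapeB=('w1',356,287,60),clip=('w2',426,220,15),eraser=('w1',429,326,10),
 roundS=('w1',380,66,30),trayFL=('w1',328,112,18),trayFR=('w1',499,149,18)).items(): print(nm,p(*a))
# scene tray: rectified top-down map at z=30 of tray from scene, side
for n in ('scene0','side0'):
    f=load(n); X0,Y0,S=300,80,2.0   # x 300..600 , y 80..430 ; up = +y
    dst=[];src=[]
    for X,Y in ((250,80),(600,80),(600,430),(250,430)):
        src.append(w2px(f,(X,Y,30))); dst.append(((X-250)*2*.55,(430-Y)*2*.55))
    M=cv2.getPerspectiveTransform(np.float32(src),np.float32(dst))
    cv2.imwrite(f'pics/{n}r.png',cv2.cvtColor(cv2.warpPerspective(f['im'],M,(385,385),flags=cv2.INTER_CUBIC),cv2.COLOR_RGB2BGR))
cv2.imwrite('pics/rect.png',np.hstack([cv2.imread('pics/scene0r.png'),cv2.imread('pics/side0r.png')]))
```

```text
tin [ 484.9 -378. ]
glue [ 619.3 -215.7]
stamp [ 451.8 -222.5]
foot_end [ 465.7 -195.5]
jar [ 581.  -353.5]
or1 [ 395.8 -376.9]
or2 [ 509.1 -475.3]
pink [ 412.1 -482.9]
pen [618.2 -54.3]
tapeA [473.3 -11.2]
tapeB [445.  -64.4]
clip [ 534.7 -285.3]
eraser [ 541.3 -136.2]
roundS [476.9 190.3]
trayFL [413. 143.]
trayFR [622. 101.]
```

View pics/rect.png

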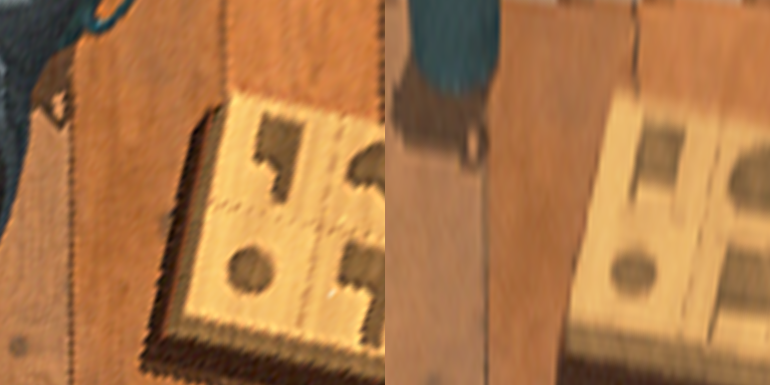

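Tray yaw is about -11° and the slots run along tray y. I'll cross-check the object positions from other views.

Run:
```python
from h import *
np.set_printoptions(precision=1,suppress=True)
s=512/800
def p(n,u,v,z): return px2w(load(n),u*s,v*s,z)[:2]
for nm,a in dict(glue=('w1',491,405,88),glueS=('scene0',470,283,88),tin=('w1',389,497,72),tinS=('scene0',500,354,72),stampw1=('w1',365,395,69),tape_w2=('w2',360,10,60)).items(): print(nm,p(*a))
# colour centroids in w2
im=cv2.cvtColor(load('w2')['im'],cv2.COLOR_RGB2HSV)
def cc(n,lo,hi,box,z):
    im=cv2.cvtColor(load(n)['im'],cv2.COLOR_RGB2HSV); m=cv2.inRange(im,lo,hi); x0,y0,x1,y1=[int(k*s) for k in box]
    ys,xs=np.nonzero(m[y0:y1,x0:x1]); r=cv2.minAreaRect(np.column_stack([xs+x0,ys+y0]).astype(np.int32)); print(n,len(xs),r,px2w(load(n),*r[0],z)[:2])
cc('w2',(0,190,150),(6,255,255),(490,140,535,190),88)
cc('w2',(20,40,150),(35,140,255),(355,270,420,335),72)
```

```text
glue [ 618.2 -214.8]
glueS [ 618.  -221.9]
tin [ 484.8 -376.3]
tinS [ 479.9 -384.5]
stampw1 [ 453.7 -211.9]
tape_w2 [458.4 -62. ]
w2 153 ((326.5, 104.5), (13.0, 13.0), 90.0) [ 620.5 -215. ]
w2 652 ((247.0, 188.5), (33.0, 28.0), 90.0) [ 483.6 -369.6]
```

```bash
python3 -m jog '{"plan":[[[0,0,0,0.03,0.04,0,0.093],[0,0,0,0.05,0.07,0.02,0.093],[0,0,0,0.07,0.1,0.05,0.093],[0,0,0,0.083,0.119,0.09,0.093],[0,0,0,0.083,0.119,0.14,0.093]]]}' 25
python3 -m jog '{"plan":[[[0,0,0,0,0,0.05,0.093],[0,0,0,0,0,0.1,0.093],[0,0,0,0,0,0.15,0.08],[0,0,0,0,0,0.19,0.07],[0,0,0,0,0,0.218,0.06]]]}'
python3 -m jog '{"plan":[[[0,0,0,0,0,0,0.05],[0,0,0,0,0,0,0.03],[0,0,0,0,0,0,0.015],[0,0,0,0,0,0,0.01],[0,0,0,0,0,0,0.01]]]}'
python3 -m jog '{"plan":[[[0,0,0,0,0,0,0.01],[0,0,0,0,0,0,0.01],[0,0,0,0,0,0,0.01]]]}'
```

```text
clock: 2.35
tcp_pos: [621.4, -213.6, 258.3]
ee_rot: [0.706, 0.709, 0.001, 0.001]
ft_force: [1.0, -0.4, 0.6]
finger_gap: 93.0
finger_force: 0.0
clock: 2.85
tcp_pos: [618.1, -215.0, 37.9]
ee_rot: [0.706, 0.708, -0.0, -0.001]
ft_force: [0.4, -0.8, 0.7]
finger_gap: 73.4
finger_force: 0.0
clock: 3.35
tcp_pos: [619.6, -217.1, 42.0]
ee_rot: [0.707, 0.707, 0.0, 0.001]
ft_force: [-0.1, -0.6, -0.2]
finger_gap: 34.0
finger_force: 0.0
clock: 3.65
tcp_pos: [619.3, -217.1, 41.3]
ee_rot: [0.707, 0.707, 0.0, 0.0]
ft_force: [-1.5, 0.9, 6.4]
finger_gap: 24.3
finger_force: 25.0
```

```bash
python3 -m jog '{"plan":[[[0,0,0,0,0,-0.04,0.01],[0,0,0,0,0,-0.09,0.01],[0,0,0,0,0,-0.14,0.01],[0,0,0,0,0,-0.19,0.01],[0,0,0,0,0,-0.24,0.01]]]}'
python3 -m jog '{"plan":[[[0,0,0,0.04,-0.02,-0.02,0.01],[0,0,0,0.08,-0.04,-0.04,0.01],[0,0,0,0.12,-0.06,-0.06,0.01],[0,0,0,0.16,-0.08,-0.06,0.01],[0,0,0,0.21,-0.1,-0.06,0.01]]]}'
python3 -m jog '{"plan":[[[0,0,0,0.05,0,0,0.01],[0,0,0,0.1,0,0,0.01],[0,0,0,0.15,0,0,0.01],[0,0,0,0.2,0,0,0.01],[0,0,0,0.24,0,0,0.01]]]}'
python3 -m jog '{"plan":[[[0,0,0,0,0,0,0.01],[0,0,0,0,0,0,0.01]]]}'
python3 -c "
from h import *
snap('wrist','w3');snap('scene','s3')
cv2.imwrite('pics/w3b.png',cv2.resize(cv2.imread('pics/w3.png'),(800,600),interpolation=cv2.INTER_CUBIC))"
```

```text
clock: 4.15
tcp_pos: [618.6, -216.8, 282.7]
ee_rot: [0.707, 0.707, -0.0, -0.0]
ft_force: [0.1, -0.4, -0.7]
finger_gap: 24.7
finger_force: 25.0
clock: 4.65
tcp_pos: [519.4, -9.5, 341.1]
ee_rot: [0.707, 0.707, 0.0, 0.0]
ft_force: [1.8, 0.9, 0.1]
finger_gap: 24.5
finger_force: 25.0
clock: 5.15
tcp_pos: [519.8, 232.0, 340.6]
ee_rot: [0.707, 0.707, 0.0, -0.0]
ft_force: [0.2, 0.2, -0.6]
finger_gap: 24.8
finger_force: 25.0
clock: 5.35
tcp_pos: [520.2, 229.8, 340.3]
ee_rot: [0.707, 0.708, -0.0, -0.0]
ft_force: [-0.0, -0.6, 0.7]
finger_gap: 24.5
finger_force: 25.0
```

View pics/w3b.png

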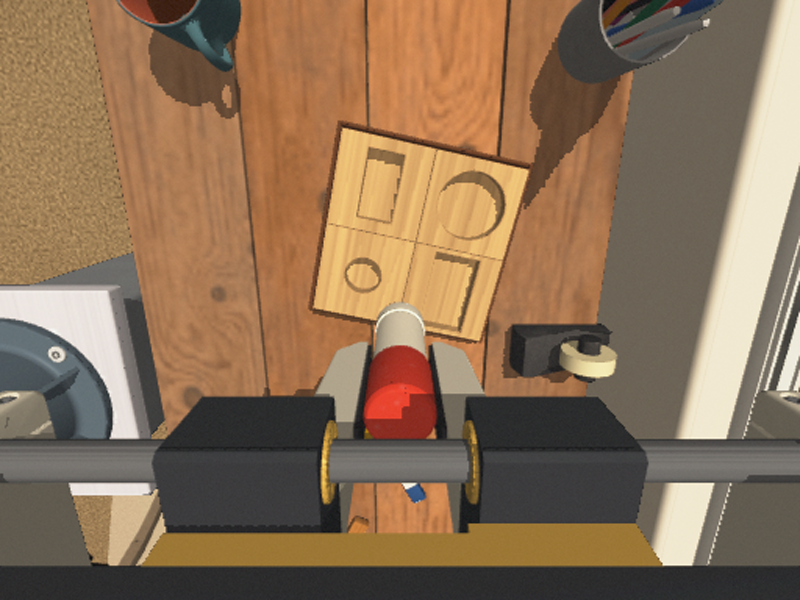

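The caddy is in clear view: short slot at (381,187), large round (471,205), small round (363,274), long slot (452,291), block junction (417,242). I'll fit the tray pose.

Run:
```python
from h import *
np.set_printoptions(precision=1,suppress=True)
from scipy.optimize import least_squares
s=512/800; f=load('w3')
# local tray pts -> pixels (z=30)
P=[((-52,52),(381,187)),((52,52),(471,204)),((-52,-52),(363,274.5)),((52,-52),(452,291)),((0,0),(417,242)),((-103.5,103.5),(343,128)),((103.5,103.5),(527,168)),((0,103.5),(436,148)),((-103.5,0),(331,225))]
def fun(q):
    c,sn=np.cos(q[2]),np.sin(q[2]); r=[]
    for (a,b),uv in P: r+=list(w2px(f,(q[0]+c*a-sn*b,q[1]+sn*a+c*b,30))/s-uv)
    return r
q=least_squares(fun,[500,250,-.2]).x; print(q,np.degrees(q[2]),np.round(fun(q),1))
c,sn=np.cos(q[2]),np.sin(q[2])
for n,(a,b) in dict(short=(-52,52),large=(52,52),small=(-52,-52),long=(52,-52)).items(): print(n,np.array([q[0]+c*a-sn*b,q[1]+sn*a+c*b]))
# glue tilt: bottom centre in world (z= 340-40)
print(px2w(f,400*s,318*s,300), ctrl.get_state()['tcp_pos'])
```

```text
[540.5 227.6  -0.2] -10.870015640464032 [-0.4 -0.4  1.   1.   1.9  1.5 -1.   1.2  0.1 -0.6 -1.4  0.1  2.3 -1.
  0.6 -0.2 -3.2 -1. ]
short [499.3 288.5]
large [601.4 268.9]
small [479.7 186.3]
long [581.8 166.7]
[520.8 234.2 300. ] [520.5 228.5 340.6]
```

```bash
python3 -m jog '{"plan":[[[0,0,0,-0.025,-0.025,0.03,0.01],[0,0,0,-0.044,-0.04,0.08,0.01],[0,0,0,-0.044,-0.04,0.13,0.01],[0,0,0,-0.044,-0.04,0.18,0.01],[0,0,0,-0.044,-0.04,0.22,0.01]]]}'
python3 -m jog '{"plan":[[[0,0,0,0,0,0.02,0.01],[0,0,0,0,0,0.04,0.01],[0,0,0,0,0,0.055,0.01],[0,0,0,0,0,0.065,0.01],[0,0,0,0,0,0.068,0.01]]]}'
python3 -m jog '{"plan":[[[0,0,0,0,0,0,0.01],[0,0,0,0,0,0,0.01],[0,0,0,0,0,0.001,0.01]]]}'
```

```text
clock: 5.95
tcp_pos: [480.2, 183.8, 119.1]
ee_rot: [0.708, 0.706, 0.0, 0.0]
ft_force: [1.0, 0.4, -0.3]
finger_gap: 24.8
finger_force: 25.0
clock: 6.45
tcp_pos: [480.3, 184.6, 52.1]
ee_rot: [0.708, 0.707, -0.0, -0.0]
ft_force: [-0.2, 0.0, -0.4]
finger_gap: 25.0
finger_force: 25.0
clock: 6.75
tcp_pos: [480.9, 185.5, 52.4]
ee_rot: [0.707, 0.707, 0.001, 0.0]
ft_force: [-0.5, -0.5, -0.3]
finger_gap: 25.1
finger_force: 25.0
```

```bash
python3 -m jog '{"plan":[[[0,0,0,0,0,0,0.03],[0,0,0,0,0,0,0.04],[0,0,0,0,0,0,0.045],[0,0,0,0,0,0,0.045],[0,0,0,0,0,0,0.05]]]}'
python3 -m jog '{"plan":[[[0,0,0,0,0,-0.02,0.05],[0,0,0,0,0,-0.06,0.05],[0,0,0,0,0,-0.11,0.06],[0,0,0,0,0,-0.16,0.07],[0,0,0,0,0,-0.21,0.08]]]}'
python3 -m jog '{"plan":[[[0,0,0,-0.04,0,-0.04,0.07],[0,0,0,-0.09,0,-0.05,0.07],[0,0,0,-0.14,0,-0.05,0.07],[0,0,0,-0.19,0,-0.05,0.07],[0,0,0,-0.24,0,-0.05,0.07]]]}'
python3 -m jog '{"plan":[[[0,0,0,-0.05,0,0,0.07],[0,0,0,-0.1,0,0,0.07],[0,0,0,-0.15,0,0,0.07],[0,0,0,-0.2,0,0,0.07],[0,0,0,-0.24,0,0,0.07]]]}'
python3 -m jog '{"plan":[[[0,0,-0.13,0,0,0,0.07],[0,0,-0.27,0,0,0,0.07],[0,0,-0.4,0,0,0,0.07],[0,0,-0.53,0,0,0,0.07],[0,0,-0.66,0,0,0,0.07]]]}'
python3 -m jog '{"plan":[[[0,0,-0.14,0,0,0,0.07],[0,0,-0.28,0,0,0,0.07],[0,0,-0.42,0,0,0,0.07],[0,0,-0.56,0,0,0,0.07],[0,0,-0.67,0,0,0,0.07]]]}'
python3 - <<'E'
from h import *
snap('wrist','w4');snap('scene','s4');snap('side','d4')
a=cv2.imread('pics/s4.png')[120:260,130:400]; b=cv2.imread('pics/w4.png')
cv2.imwrite('pics/c4.png',np.vstack([cv2.resize(a,(540,280)),cv2.resize(b,(540,320))]))
print(ctrl.get_state()['joints'])
E
```

```text
clock: 7.25
tcp_pos: [480.4, 185.5, 51.7]
ee_rot: [0.707, 0.707, 0.0, 0.0]
ft_force: [-0.7, -0.1, -0.4]
finger_gap: 48.5
finger_force: 0.0
clock: 7.75
tcp_pos: [480.0, 185.3, 263.8]
ee_rot: [0.707, 0.707, 0.0, 0.0]
ft_force: [0.6, -0.8, -1.0]
finger_gap: 69.0
finger_force: 0.0
clock: 8.25
tcp_pos: [480.0, -50.0, 312.0]
ee_rot: [0.707, 0.707, 0.0, 0.0]
ft_force: [1.1, 0.7, -0.4]
finger_gap: 69.7
finger_force: 0.0
clock: 8.75
tcp_pos: [479.8, -290.8, 311.5]
ee_rot: [0.707, 0.707, -0.0, 0.0]
ft_force: [0.3, 0.3, 0.4]
finger_gap: 70.2
finger_force: 0.0
clock: 9.25
tcp_pos: [480.3, -288.2, 311.5]
ee_rot: [0.437, 0.899, 0.0, -0.0]
ft_force: [0.4, 0.3, 0.1]
finger_gap: 69.6
finger_force: 0.0
clock: 9.75
tcp_pos: [480.4, -288.1, 311.5]
ee_rot: [0.117, 0.993, 0.0, -0.0]
ft_force: [1.1, 0.4, 0.1]
finger_gap: 70.3
finger_force: 0.0
[-6.23436480e-01  2.91902259e-01  1.50133082e+00  1.76245236e-06
  1.34857604e+00 -1.95095325e+00]
```

View pics/c4.png

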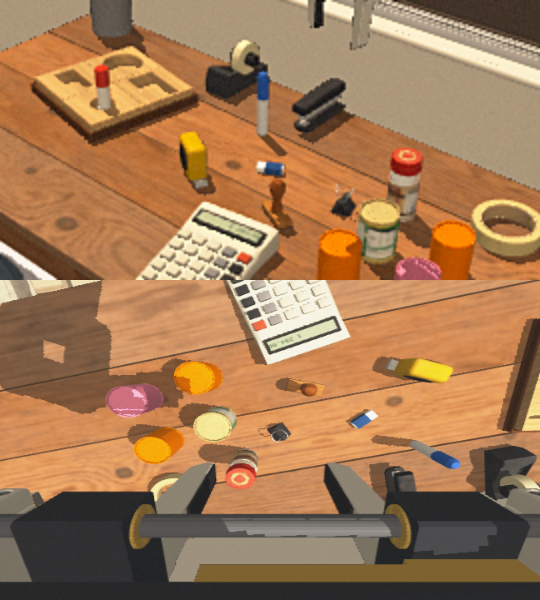

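The glue stick stands upright in its pocket; the wrist view shows the tin lid at crop (214,425), stamp knob (309,390), tape (427,371). I'll compute positions from this view.

Run:
```python
from h import *
np.set_printoptions(precision=1,suppress=True)
f=load('w4'); g=lambda x,y:(x*512/540,(y-280)*384/320)
hsv=cv2.cvtColor(f['im'],cv2.COLOR_RGB2HSV)
def at(n,x,y,z): print(n,px2w(f,*g(x,y),z)[:2])
at('tin',213,425,72);at('stampknob',310,390,69);at('or1',195,377,72);at('or2',157,446,72);at('pink',127,401,72);at('jar',241,474,106)
u,v=g(214,425); m=cv2.inRange(hsv,(20,40,150),(35,140,255)); u,v=int(u),int(v)
ys,xs=np.nonzero(m[v-30:v+30,u-28:u+28]); 
(c,ax,an)=cv2.fitEllipse(cv2.convexHull(np.column_stack([xs+u-28,ys+v-30]).astype(np.int32))); print(c,ax,px2w(f,*c,72)[:2])
st=ctrl.get_state(); print(st['tcp_pos'],st['ee_rot'])
from scipy.spatial.transform import Rotation as R
A=R.from_quat(st['ee_rot']).as_matrix(); print(A); print('tool shift',A.T@(np.array([484.5,-376,0])-st['tcp_pos']))
```

```text
tin [ 480.8 -374.4]
stampknob [ 451.1 -222. ]
or1 [ 391.5 -373.7]
or2 [ 501.  -469.5]
pink [ 409.1 -481.5]
jar [ 572.5 -352.8]
(203.70999145507812, 172.8567352294922) (36.29177474975586, 45.00992202758789) [ 479.7 -371.2]
[ 480.3 -288.1  311.6] [ 0.1  1.   0.  -0. ]
[[-1.   0.2 -0. ]
 [ 0.2  1.   0. ]
 [ 0.   0.  -1. ]]
tool shift [-25.3 -84.3 311.5]
```

```bash
python3 -m jog '{"plan":[[[0,0,0,-0.01,-0.04,0.02,0.078],[0,0,0,-0.022,-0.084,0.04,0.078],[0,0,0,-0.022,-0.084,0.09,0.078],[0,0,0,-0.022,-0.084,0.13,0.078],[0,0,0,-0.022,-0.084,0.16,0.078]]]}' 30
python3 -m jog '{"plan":[[[0,0,0,0,0,0,0.078],[0,0,0,0,0,0.04,0.078],[0,0,0,0,0,0.08,0.078],[0,0,0,0,0,0.11,0.078],[0,0,0,0,0,0.121,0.078]]]}'
python3 -m jog '{"plan":[[[0,0,0,0,0,0,0.07],[0,0,0,0,0,0,0.06],[0,0,0,0,0,0,0.045],[0,0,0,0,0,0,0.045],[0,0,0,0,0,0,0.045]]]}'
python3 -m jog '{"plan":[[[0,0,0,0,0,0,0.045],[0,0,0,0,0,-0.04,0.045],[0,0,0,0,0,-0.08,0.045],[0,0,0,0,0,-0.13,0.045],[0,0,0,0,0,-0.18,0.045]]]}'
```

```text
clock: 10.4
tcp_pos: [480.8, -374.6, 148.8]
ee_rot: [0.122, 0.992, 0.001, -0.001]
ft_force: [0.9, -0.4, -0.2]
finger_gap: 78.0
finger_force: 0.0
clock: 10.9
tcp_pos: [481.5, -374.7, 29.7]
ee_rot: [0.121, 0.993, 0.001, -0.001]
ft_force: [-0.1, -0.1, 0.6]
finger_gap: 78.1
finger_force: 0.0
clock: 11.4
tcp_pos: [482.7, -375.8, 32.7]
ee_rot: [0.12, 0.993, -0.001, 0.001]
ft_force: [-0.2, -0.2, 8.6]
finger_gap: 56.8
finger_force: 30.0
clock: 11.9
tcp_pos: [481.4, -374.7, 213.2]
ee_rot: [0.12, 0.993, -0.0, 0.0]
ft_force: [1.4, -0.6, -1.7]
finger_gap: 57.1
finger_force: 30.0
```

```bash
python3 -m jog '{"plan":[[[0,0,0,0,0.04,-0.02,0.045],[0,0,0,0,0.09,-0.02,0.045],[0,0,0,0,0.14,-0.02,0.045],[0,0,0,0.005,0.19,-0.02,0.045],[0,0,0,0.01,0.24,-0.02,0.045]]]}'
python3 -m jog '{"plan":[[[0,0,0,0.005,0.05,0,0.045],[0,0,0,0.01,0.1,0,0.045],[0,0,0,0.015,0.15,0,0.045],[0,0,0,0.02,0.19,0,0.045],[0,0,0,0.02,0.23,0,0.045]]]}'
python3 -m jog '{"plan":[[[0,0,0,0,0.05,0,0.045],[0,0,0,0,0.09,0,0.045],[0,0,0,0.004,0.13,0,0.045],[0,0,0,0.007,0.16,0,0.045],[0,0,0,0.007,0.18,0,0.045]]]}'
python3 -m jog '{"plan":[[[0,0,0,0,0,0,0.045],[0,0,0,0,0,0,0.045]]]}'
```

```text
clock: 12.4
tcp_pos: [529.2, -138.1, 231.5]
ee_rot: [0.12, 0.993, -0.0, 0.001]
ft_force: [0.9, -0.0, -1.3]
finger_gap: 57.1
finger_force: 30.0
clock: 12.9
tcp_pos: [564.2, 90.2, 231.6]
ee_rot: [0.12, 0.993, 0.0, 0.0]
ft_force: [-0.2, -0.7, -1.3]
finger_gap: 56.8
finger_force: 30.0
clock: 13.4
tcp_pos: [600.4, 266.9, 231.2]
ee_rot: [0.119, 0.993, 0.0, 0.0]
ft_force: [-0.8, 0.1, -1.0]
finger_gap: 57.1
finger_force: 30.0
clock: 13.6
tcp_pos: [600.5, 264.4, 230.9]
ee_rot: [0.12, 0.993, -0.0, 0.0]
ft_force: [-0.8, -0.0, -1.5]
finger_gap: 56.5
finger_force: 30.0
```

```bash
python3 -m jog '{"plan":[[[0,0,0,0,0.004,0.04,0.045],[0,0,0,0,0.004,0.09,0.045],[0,0,0,0,0.004,0.13,0.045],[0,0,0,0,0.004,0.16,0.045],[0,0,0,0,0.004,0.175,0.045]]]}'
python3 -m jog '{"plan":[[[0,0,0,0,0,0.007,0.045],[0,0,0,0,0,0.012,0.045],[0,0,0,0,0,0.013,0.045],[0,0,0,0,0,0.014,0.045]]]}'
python3 -m jog '{"plan":[[[0,0,0,0,0,0,0.06],[0,0,0,0,0,0,0.07],[0,0,0,0,0,0,0.078],[0,0,0,0,0,0,0.078],[0,0,0,0,0,-0.02,0.078]]]}'
python3 -m jog '{"plan":[[[0,0,0,0,0,-0.03,0.078],[0,0,0,0,0,-0.07,0.078],[0,0,0,0,0,-0.12,0.078],[0,0,0,0,0,-0.17,0.078],[0,0,0,0,0,-0.2,0.078]]]}'
```

```text
clock: 14.1
tcp_pos: [600.6, 266.8, 53.3]
ee_rot: [0.121, 0.993, -0.001, -0.002]
ft_force: [-0.6, -0.3, -1.7]
finger_gap: 57.0
finger_force: 30.0
clock: 14.5
tcp_pos: [602.4, 268.6, 42.9]
ee_rot: [0.12, 0.993, 0.0, 0.001]
ft_force: [0.6, 0.3, -1.8]
finger_gap: 56.6
finger_force: 30.0
clock: 15.0
tcp_pos: [600.3, 267.9, 59.6]
ee_rot: [0.12, 0.993, -0.001, -0.002]
ft_force: [0.0, -0.7, 0.4]
finger_gap: 77.5
finger_force: 0.0
clock: 15.5
tcp_pos: [602.3, 268.7, 266.2]
ee_rot: [0.12, 0.993, 0.001, 0.002]
ft_force: [-0.0, -0.5, -1.2]
finger_gap: 77.8
finger_force: 0.0
```

```bash
python3 -m jog '{"plan":[[[0,0,0,0,-0.04,0,0.07],[0,0,0,0.005,-0.09,0,0.07],[0,0,0,0.01,-0.14,0,0.07],[0,0,0,0.015,-0.19,0,0.07],[0,0,0,0.02,-0.24,0,0.07]]]}'
python3 -m jog '{"plan":[[[0,0,0,0.002,-0.05,0,0.07],[0,0,0,0.004,-0.1,0,0.07],[0,0,0,0.006,-0.15,0,0.07],[0,0,0,0.008,-0.2,0,0.07],[0,0,0,0.008,-0.24,0,0.07]]]}'
python3 -m jog '{"plan":[[[0,0,0.1,0,-0.025,0,0.07],[0,0,0.2,0,-0.032,0,0.07],[0,0,0.23,0,-0.032,0,0.07],[0,0,0.23,0,-0.032,0,0.07]]]}'
python3 - <<'E'
from h import *
np.set_printoptions(precision=3,suppress=True)
f=snap('wrist','w5');snap('scene','s5');snap('side','d5')
a=cv2.imread('pics/s5.png')[120:260,130:400]; b=cv2.imread('pics/w5.png')
cv2.imwrite('pics/c5.png',np.vstack([cv2.resize(a,(540,280)),cv2.resize(b,(427,320)) if 0 else cv2.resize(b,(540,320))]))
for X in ((452,-222,69),(465.5,-195.5,14),(438,-249,14),(459,-38,60)): print(X,w2px(f,X)*[540/512,320/384]+[0,280])
E
```

```text
clock: 16.0
tcp_pos: [524.4, 39.5, 261.8]
ee_rot: [0.12, 0.993, -0.0, 0.0]
ft_force: [-0.2, 0.4, 0.3]
finger_gap: 70.0
finger_force: 0.0
clock: 16.5
tcp_pos: [459.3, -192.3, 262.0]
ee_rot: [0.12, 0.993, -0.0, 0.0]
ft_force: [1.6, 0.2, -0.0]
finger_gap: 70.1
finger_force: 0.0
clock: 16.9
tcp_pos: [452.8, -220.8, 261.7]
ee_rot: [0.233, 0.973, 0.0, 0.0]
ft_force: [-0.6, -1.1, 0.6]
finger_gap: 69.7
finger_force: 0.0
(452, -222, 69) [268.509 419.688]
(465.5, -195.5, 14) [288.642 413.3  ]
(438, -249, 14) [248.193 413.103]
(459, -38, 60) [402.089 371.001]
```

View pics/c5.png

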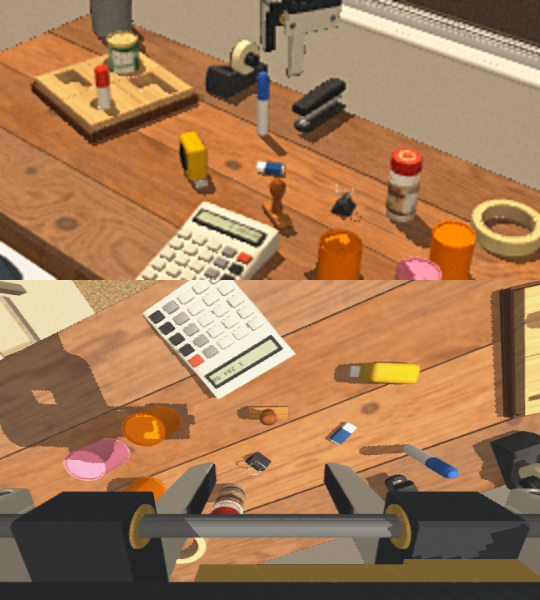

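Tin is in its pocket; the stamp knob (268,418) and its foot ends match the prediction. Grasping the stamp.

```bash
python3 -m jog '{"plan":[[[0,0,0,0,0,0.04,0.06],[0,0,0,0,0,0.09,0.06],[0,0,0,0,0,0.14,0.06],[0,0,0,0,0,0.19,0.06],[0,0,0,0,0,0.227,0.06]]]}' 20
python3 -m jog '{"plan":[[[0,0,0,0,0,0,0.05],[0,0,0,0,0,0,0.03],[0,0,0,0,0,0,0.012],[0,0,0,0,0,0,0.012],[0,0,0,0,0,0,0.012]]]}'
python3 -m jog '{"plan":[[[0,0,0,0,0,0,0.012],[0,0,0,0,0,0,0.012]]]}'
python3 -m jog '{"plan":[[[0,0,0,0,0,-0.03,0.012],[0,0,0,0,0,-0.07,0.012],[0,0,0,0,0,-0.12,0.012],[0,0,0,0,0,-0.16,0.012],[0,0,0,0,0,-0.2,0.012]]]}'
```

```text
clock: 17.55
tcp_pos: [452.1, -220.0, 32.1]
ee_rot: [0.232, 0.973, 0.0, -0.001]
ft_force: [0.0, 0.1, 0.8]
finger_gap: 60.2
finger_force: 0.0
clock: 18.05
tcp_pos: [453.4, -221.5, 36.0]
ee_rot: [0.233, 0.972, -0.0, 0.001]
ft_force: [0.5, -1.0, 0.3]
finger_gap: 24.9
finger_force: 0.2
clock: 18.25
tcp_pos: [453.4, -221.8, 35.7]
ee_rot: [0.233, 0.972, -0.0, 0.001]
ft_force: [-0.9, -1.9, 6.9]
finger_gap: 20.7
finger_force: 20.0
clock: 18.75
tcp_pos: [452.5, -221.0, 236.9]
ee_rot: [0.233, 0.972, -0.0, 0.0]
ft_force: [-0.4, -1.0, -0.4]
finger_gap: 21.1
finger_force: 20.0
```

```bash
python3 -m jog '{"plan":[[[0,0,0,0.016,0.04,-0.02,0.012],[0,0,0,0.032,0.08,-0.03,0.012],[0,0,0,0.048,0.12,-0.03,0.012],[0,0,0,0.064,0.16,-0.03,0.012],[0,0,0,0.08,0.2,-0.03,0.012]]]}'
python3 -m jog '{"plan":[[[0,0,0,0.016,0.04,0,0.012],[0,0,0,0.032,0.08,0,0.012],[0,0,0,0.048,0.12,0,0.012],[0,0,0,0.064,0.16,0,0.012],[0,0,0,0.08,0.2,0,0.012]]]}'
python3 -m jog '{"plan":[[[0,0,-0.1,0.016,0.04,0,0.012],[0,0,-0.2,0.029,0.075,0,0.012],[0,0,-0.28,0.029,0.075,0,0.012],[0,0,-0.28,0.029,0.075,0,0.012]]]}'
python3 -m jog '{"plan":[[[0,0,0,0,0,0,0.012],[0,0,0,0,0,0,0.012]]]}'
python3 - <<'E'
from h import *
f=snap('wrist','w6')
f2=snap('side','d6'); snap('scene','s6')
b=cv2.imread('pics/w6.png'); 
a=cv2.imread('pics/s6.png')[80:260,130:400]
cv2.imwrite('pics/c6.png',np.vstack([cv2.resize(a,(420,280)),cv2.resize(b,(420,315))]))
E
```

```text
clock: 19.25
tcp_pos: [471.9, -4.9, 265.1]
ee_rot: [0.233, 0.972, 0.0, 0.0]
ft_force: [1.1, 0.2, 0.1]
finger_gap: 21.1
finger_force: 20.0
clock: 19.75
tcp_pos: [491.3, 209.7, 264.9]
ee_rot: [0.233, 0.972, 0.0, 0.0]
ft_force: [1.0, -0.8, -0.2]
finger_gap: 21.3
finger_force: 20.0
clock: 20.15
tcp_pos: [499.4, 288.6, 264.4]
ee_rot: [0.094, 0.996, -0.0, -0.0]
ft_force: [0.2, -0.2, -0.8]
finger_gap: 21.5
finger_force: 20.0
clock: 20.35
tcp_pos: [499.8, 287.3, 264.8]
ee_rot: [0.097, 0.995, 0.0, 0.0]
ft_force: [-0.1, 0.5, -0.8]
finger_gap: 21.3
finger_force: 20.0
```

View pics/c6.png

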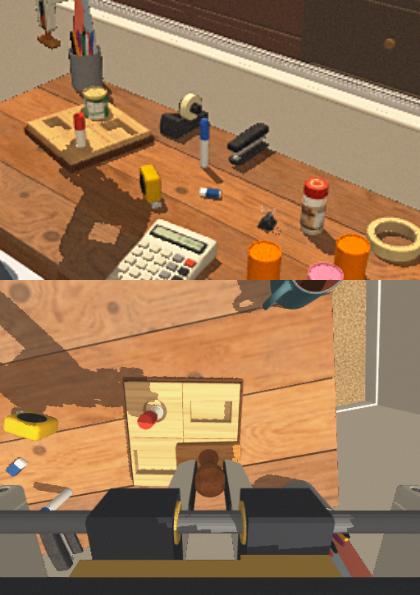

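The stamp hangs with its foot aligned to the tray; the scene view hints at a slight tilt, so I check close-up crops.

Run:
```python
from h import *
o=[]
for n in 's6','d6':
    f=load(n); u,v=w2px(f,(499.5,287.5,265)).astype(int); y0=max(v-30,0);x0=max(u-40,0)
    o.append(cv2.resize(cv2.imread(f'pics/{n}.png')[y0:y0+75,x0:x0+80],(400,375)))
cv2.imwrite('pics/c6b.png',np.hstack(o))
```

```text
(no output)
```

View pics/c6b.png

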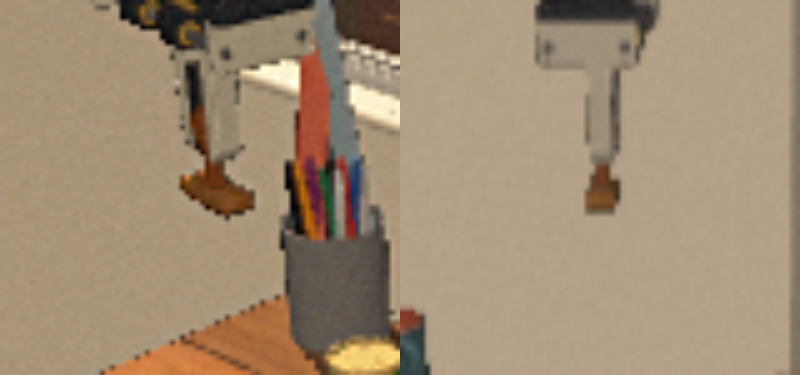

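Both views show the stamp upright in the grip. Lowering it.

```bash
python3 -m jog '{"plan":[[[0,0,0,0,0,0.05,0.012],[0,0,0,0,0,0.1,0.012],[0,0,0,0,0,0.15,0.012],[0,0,0,0,0,0.185,0.012],[0,0,0,0,0,0.2,0.012]]]}'
python3 -m jog '{"plan":[[[0,0,0,0,0,0.008,0.012],[0,0,0,0,0,0.014,0.012],[0,0,0,0,0,0.017,0.012],[0,0,0,0,0,0.018,0.012],[0,0,0,0,0,0.018,0.012]]]}'
python3 -m jog '{"plan":[[[0,0,0,0,0,0,0.025],[0,0,0,0,0,0,0.035],[0,0,0,0,0,0,0.045],[0,0,0,0,0,0,0.05],[0,0,0,0,0,-0.02,0.05]]]}'
python3 -m jog '{"plan":[[[0,0,0,0,0,-0.03,0.06],[0,0,0,0,0,-0.08,0.07],[0,0,0,0,0,-0.13,0.07],[0,0,0,0,0,-0.18,0.07],[0,0,0,0,0,-0.2,0.07]]]}'
```

```text
clock: 21.0
tcp_pos: [498.4, 286.9, 61.6]
ee_rot: [0.096, 0.995, -0.001, -0.002]
ft_force: [-0.0, 0.5, 0.1]
finger_gap: 21.3
finger_force: 20.0
clock: 21.5
tcp_pos: [500.2, 288.1, 47.4]
ee_rot: [0.095, 0.995, 0.0, 0.001]
ft_force: [-0.3, -0.1, -0.2]
finger_gap: 21.3
finger_force: 20.0
clock: 22.0
tcp_pos: [498.5, 287.3, 65.0]
ee_rot: [0.095, 0.995, -0.001, -0.002]
ft_force: [-0.1, -0.8, 0.1]
finger_gap: 48.8
finger_force: 0.0
clock: 22.5
tcp_pos: [500.8, 288.4, 271.8]
ee_rot: [0.095, 0.995, 0.002, 0.003]
ft_force: [0.2, 0.6, 0.4]
finger_gap: 69.8
finger_force: 0.0
```

```bash
python3 -m jog '{"plan":[[[0,0,0,0,-0.04,0,0.07],[0,0,0,-0.005,-0.09,0,0.07],[0,0,0,-0.01,-0.14,0,0.07],[0,0,0,-0.015,-0.19,0,0.07],[0,0,0,-0.015,-0.24,0,0.07]]]}'
python3 -m jog '{"plan":[[[0,0,0.13,-0.004,-0.045,0,0.07],[0,0,0.26,-0.008,-0.09,0,0.07],[0,0,0.39,-0.008,-0.095,0,0.07],[0,0,0.52,-0.008,-0.095,0,0.07],[0,0,0.65,-0.008,-0.095,0,0.07]]]}'
python3 -m jog '{"plan":[[[0,0,0.14,0,0,0,0.07],[0,0,0.28,0,0,0,0.07],[0,0,0.42,0,0,0,0.07],[0,0,0.56,0,0,0,0.07],[0,0,0.7,0,0,0,0.07]]]}'
python3 -m jog '{"plan":[[[0,0,0.14,0,0,0,0.07],[0,0,0.28,0,0,0,0.07],[0,0,0.42,0,0,0,0.07],[0,0,0.52,0,0,0,0.07],[0,0,0.52,0,0,0,0.07]]]}'
python3 - <<'E'
from h import *
np.set_printoptions(precision=2,suppress=True)
f=snap('wrist','w7');snap('scene','s7')
print(ctrl.get_state()['tcp_pos'],w2px(f,(459,-38,60)))
b=cv2.imread('pics/w7.png')
cv2.imwrite('pics/c7.png',cv2.resize(b[60:300,120:440],(800,600),interpolation=cv2.INTER_CUBIC))
E
```

```text
clock: 23.0
tcp_pos: [468.8, 48.3, 266.8]
ee_rot: [0.095, 0.995, -0.0, 0.0]
ft_force: [0.3, -0.4, 0.3]
finger_gap: 70.0
finger_force: 0.0
clock: 23.5
tcp_pos: [458.8, -45.2, 266.7]
ee_rot: [0.411, 0.912, 0.0, 0.0]
ft_force: [-0.7, 0.1, -0.1]
finger_gap: 70.2
finger_force: 0.0
clock: 24.0
tcp_pos: [458.9, -44.6, 266.7]
ee_rot: [0.698, 0.716, 0.0, 0.0]
ft_force: [-0.2, 0.3, 0.7]
finger_gap: 70.2
finger_force: 0.0
clock: 24.5
tcp_pos: [458.9, -44.6, 266.7]
ee_rot: [0.858, 0.514, 0.0, 0.0]
ft_force: [1.0, -0.6, 0.3]
finger_gap: 70.2
finger_force: 0.0
[458.92 -44.64 266.67] [253.2  161.65]
```

View pics/c7.png

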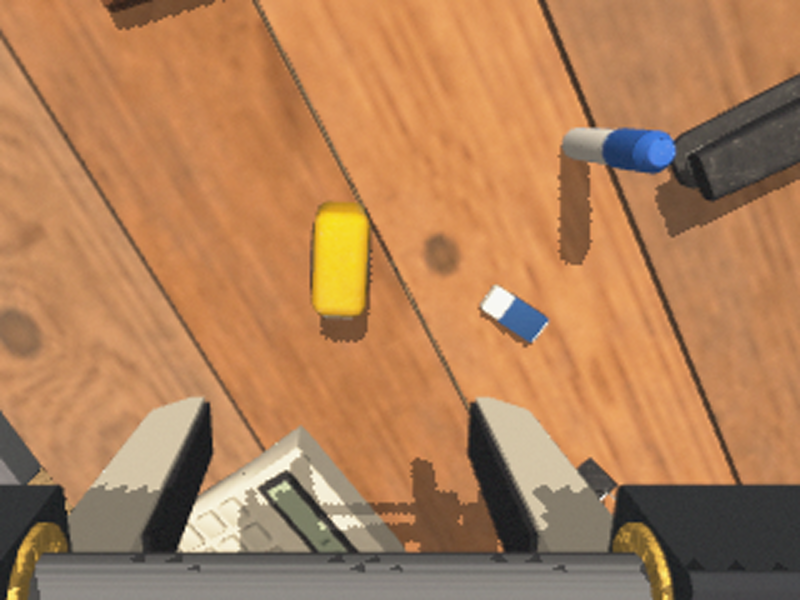

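The tape shows its yellow top at crop columns 316–369, rows 203–317, aligned with the image; hook at the lower end, pen and eraser clear of the fingers' path.

Run:
```python
from h import *
from scipy.spatial.transform import Rotation as R
np.set_printoptions(precision=1,suppress=True)
f=load('w7'); st=ctrl.get_state(); A=R.from_quat(st['ee_rot']).as_matrix(); p=st['tcp_pos']
def q(u,v,z): w=px2w(f,120+u*.4,60+v*.4,z); return w[:2],(A.T@(w-p))[:2]
print('cam',A.T@(-f['R'].T@f['t'].ravel()-p), 'toolx',A[:,0],'tooly',A[:,1])
for z in (50,60): print(z,[q(*a,z) for a in ((316,260),(369,260),(342,205),(342,316))])
```

```text
cam [  81.4    0.8 -166.8] toolx [ 0.5  0.9 -0. ] tooly [ 0.9 -0.5  0. ]
50 [(array([447.6, -38.1]), array([  0.4, -13.1])), (array([474.8, -52.7]), array([ 0.3, 17.8])), (array([475.9, -17.1]), array([32.3,  2.1])), (array([444.9, -75.4]), array([-33.7,   2. ]))]
60 [(array([448.9, -36.4]), array([  2.6, -12.7])), (array([475.4, -50.6]), array([ 2.5, 17.4])), (array([476.5, -16. ]), array([33.6,  2.1])), (array([446.3, -72.7]), array([-30.7,   2. ]))]
```

```bash
python3 -m jog '{"plan":[[[0,0,0,0,0.002,0.05,0.07],[0,0,0,0,0.002,0.1,0.07],[0,0,0,0,0.002,0.15,0.07],[0,0,0,0,0.002,0.2,0.07],[0,0,0,0,0.002,0.241,0.07]]]}' 35
python3 -m jog '{"plan":[[[0,0,0,0,0,0,0.06],[0,0,0,0,0,0,0.04],[0,0,0,0,0,0,0.02],[0,0,0,0,0,0,0.02],[0,0,0,0,0,0,0.02]]]}'
python3 -m jog '{"plan":[[[0,0,0,0,0,0,0.02],[0,0,0,0,0,0,0.02]]]}'
python3 -m jog '{"plan":[[[0,0,0,0,0,-0.03,0.02],[0,0,0,0,0,-0.07,0.02],[0,0,0,0,0,-0.12,0.02],[0,0,0,0,0,-0.17,0.02],[0,0,0,0,0,-0.2,0.02]]]}'
```

```text
clock: 25.1
tcp_pos: [460.1, -45.5, 23.4]
ee_rot: [0.857, 0.516, -0.0, -0.0]
ft_force: [0.0, -0.5, 0.2]
finger_gap: 70.4
finger_force: 0.0
clock: 25.6
tcp_pos: [461.4, -45.7, 27.1]
ee_rot: [0.857, 0.515, 0.001, 0.001]
ft_force: [-1.3, 1.4, 0.8]
finger_gap: 34.5
finger_force: 0.8
clock: 25.8
tcp_pos: [461.2, -45.6, 26.8]
ee_rot: [0.858, 0.514, 0.001, 0.0]
ft_force: [-2.6, 1.1, 12.9]
finger_gap: 31.8
finger_force: 34.8
clock: 26.3
tcp_pos: [461.3, -45.7, 229.7]
ee_rot: [0.857, 0.515, 0.002, 0.002]
ft_force: [-0.8, -0.6, -2.1]
finger_gap: 31.9
finger_force: 34.7
```

```bash
python3 -m jog '{"plan":[[[0,0,0,0.04,0.001,-0.02,0.02],[0,0,0,0.085,0.002,-0.03,0.02],[0,0,0,0.13,0.003,-0.03,0.02],[0,0,0,0.175,0.004,-0.03,0.02],[0,0,0,0.215,0.004,-0.03,0.02]]]}'
python3 -m jog '{"plan":[[[0,0,-0.1,0.02,0,0,0.02],[0,0,-0.2,0.036,0,0,0.02],[0,0,-0.3,0.036,0,0,0.02],[0,0,-0.3,0.036,0,0,0.02],[0,0,-0.3,0.036,0,0,0.02]]]}'
python3 - <<'E'
from h import *
f=snap('wrist','w8');snap('scene','s8');print(ctrl.get_state()['tcp_pos'])
a=cv2.imread('pics/s8.png')[80:230,110:310]
cv2.imwrite('pics/c8.png',np.vstack([cv2.resize(a,(400,300)),cv2.resize(cv2.imread('pics/w8.png'),(400,300))]))
E
```

```text
clock: 26.8
tcp_pos: [566.0, 144.2, 256.1]
ee_rot: [0.857, 0.515, 0.0, 0.0]
ft_force: [0.7, -0.6, -1.0]
finger_gap: 31.9
finger_force: 34.7
clock: 27.3
tcp_pos: [582.2, 173.8, 255.8]
ee_rot: [0.772, 0.636, 0.0, 0.0]
ft_force: [0.3, -0.5, -1.4]
finger_gap: 32.0
finger_force: 34.7
[582.26378035 173.6648317  255.85574229]
```

View pics/c8.png

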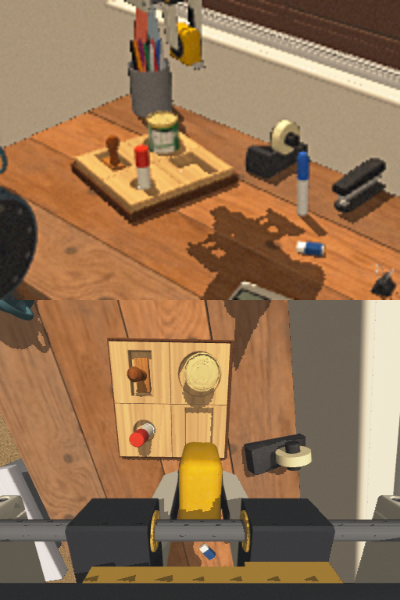

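The stamp, tin and glue stick sit in their pockets; the tape is held square over the long slot. Lowering.

```bash
python3 -m jog '{"plan":[[[0,0,0,0,0,0.05,0.02],[0,0,0,0,0,0.1,0.02],[0,0,0,0,0,0.15,0.02],[0,0,0,0,0,0.185,0.02],[0,0,0,0,0,0.2,0.02]]]}'
python3 -m jog '{"plan":[[[0,0,0,0,0,0.007,0.02],[0,0,0,0,0,0.012,0.02],[0,0,0,0,0,0.016,0.02],[0,0,0,0,0,0.017,0.02],[0,0,0,0,0,0.017,0.02]]]}'
python3 -m jog '{"plan":[[[0,0,0,0,0,0,0.035],[0,0,0,0,0,0,0.045],[0,0,0,0,0,0,0.055],[0,0,0,0,0,0,0.06],[0,0,0,0,0,-0.02,0.06]]]}'
python3 -m jog '{"plan":[[[0,0,0,0,0,-0.03,0.07],[0,0,0,0,0,-0.08,0.07],[0,0,0,0,0,-0.13,0.07],[0,0,0,0,0,-0.18,0.07],[0,0,0,0,0,-0.2,0.07]]]}'
python3 -m jog '{"plan":[[[0,0,0,0,0,0,0.07],[0,0,0,0,0,0,0.07]]]}'
python3 - <<'E'
from h import *
f=snap('wrist','w9');snap('scene','s9');print(ctrl.get_state()['tcp_pos'])
a=cv2.imread('pics/s9.png')[110:240,110:370]
cv2.imwrite('pics/c9.png',np.vstack([cv2.resize(a,(500,250),interpolation=cv2.INTER_CUBIC),cv2.resize(cv2.imread('pics/w9.png')[:260],(500,260))]))
E
```

```text
clock: 27.9
tcp_pos: [580.7, 173.3, 52.6]
ee_rot: [0.772, 0.636, -0.002, -0.001]
ft_force: [0.8, 0.4, -1.3]
finger_gap: 32.0
finger_force: 34.7
clock: 28.4
tcp_pos: [582.8, 174.1, 39.4]
ee_rot: [0.771, 0.637, 0.001, 0.0]
ft_force: [-0.2, -1.4, -1.1]
finger_gap: 31.8
finger_force: 34.7
clock: 28.9
tcp_pos: [581.0, 173.6, 56.8]
ee_rot: [0.771, 0.637, -0.002, -0.001]
ft_force: [0.7, 0.3, 0.1]
finger_gap: 58.9
finger_force: 0.0
clock: 29.4
tcp_pos: [583.6, 174.3, 264.0]
ee_rot: [0.771, 0.637, 0.003, 0.002]
ft_force: [0.7, -0.3, -0.1]
finger_gap: 70.0
finger_force: 0.0
clock: 29.6
tcp_pos: [582.1, 174.0, 258.0]
ee_rot: [0.771, 0.637, -0.0, -0.0]
ft_force: [0.1, 0.0, -0.8]
finger_gap: 69.8
finger_force: 0.0
[581.75844393 173.80879744 256.87144814]
```

View pics/c9.png

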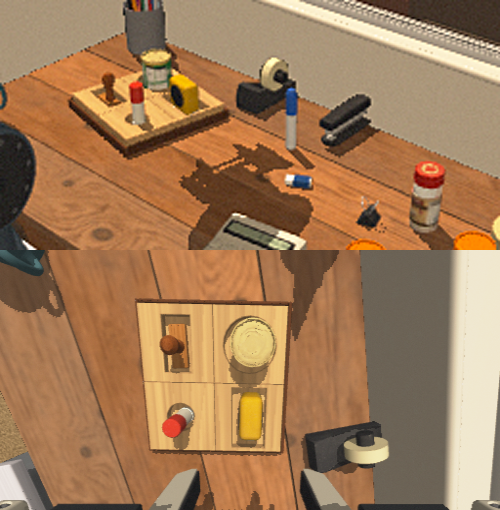

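Run:
```python
from h import *
np.set_printoptions(precision=1,suppress=True)
from scipy.optimize import least_squares
c,s=np.cos(-.1897),np.sin(-.1897); O=np.array([581.8,166.7])
# yellow mask extents vs predicted case box silhouettes: seated (bottom z=10) and not
for n in 'w9','s9':
    f=load(n); hsv=cv2.cvtColor(f['im'],cv2.COLOR_RGB2HSV); m=cv2.inRange(hsv,(22,150,80),(32,255,255))
    u,v=w2px(f,(582,174,60)).astype(int); w=np.zeros_like(m); w[v-45:v+45,u-35:u+35]=m[v-45:v+45,u-35:u+35]
    print(n,'seen',cv2.boundingRect(w))
    for b in (10,16,30):
        P=[w2px(f,(*(O+[c*x-s*y,s*x+c*y]),z)) for x in(-16,16) for y in(-24,38) for z in(max(b,30),b+60)]
        P=np.array(P); print(b,P.min(0),np.ptp(P,axis=0))
```

```text
w9 seen (248, 147, 19, 39)
10 [244.2 141.9] [24.2 48.6]
16 [244.  141.9] [24.6 49.9]
30 [243.5 141.9] [25.6 53.2]
s9 seen (185, 143, 26, 13)
10 [195.3 146.6] [17.6 19. ]
16 [195.2 145.1] [17.7 20.5]
30 [195.  141.7] [18.  23.9]
```

The tape's top row in the scene image (about 147) matches the predicted seated height. The glue stick, tin and stamp also looked seated in the last view, so I'm handing in.

```bash
python3 -c "
from station import ctrl
print(ctrl.hand_in())"
```

```text
the job is handed in; nothing more can be done
None
```

I handed the job in at about 30 s on the robot clock: the camera views show the glue stick, tin, stamp and tape measure upright in their own pockets, and I never touched the glue pen or the jar.

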